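Drive the plug out of a lock barrel with the long follower

ROBOT

A 6-joint arm with a two-finger parallel gripper is mounted at the origin on a cart in front of the work surface, level with it; the furniture and walls round the work are solid. World frame = base frame: x ahead of the robot, y to its left, z up, the work surface at z = 0. Lengths are in m, angles in rad, forces in N, time in s.
With the tool pointing down it reaches from about 0.275 to 0.875 m from the base axis. Payload 12.5 kg.
Tool frame: the origin (TCP) lies at the very end of the fingers, on their centre line; the grasp point (between the pads) lies 19 mm behind it; z points along the fingers, y is the line along which they close (so a half turn about z gives the same grasp; the last joint's range is limited). The gripper opens to 85 mm and grips with 20 to 120 N. Pads are 22 mm wide; open, the fingers measure 114 mm over their backs; the gripper's body (76 mm by 85 mm) begins 54 mm behind the grasp point. The pads swing forward as they close: fully open they stand 13 mm farther back than shut.
Start: joints at [-1.251, 0.351, 1.652, -0, 1.139, -0.085], TCP at [0.217, -0.506, 0.231] pointing down, gripper open.
Joint ranges: [-2.75, 2.75], [-0.79, 2.1], [0.01, 2.65], [-1.57, 4.71], [0.07, 3.14], [-2.87, 2.87]. Speed limits (rad/s): [2.22, 2.22, 2.79, 3.14, 3.14, 3.14].

INTERFACE

Orientations are given as a 3x3 rotation matrix whose columns are the frame's x, y, z axes.
In Python, from bench import manip gives the robot as it stands. Calls block until the motion is done:
- manip.move_ptp(position, orientation): joint-space move of the TCP to a pose.
- manip.move_l(position, attitude=None, max_speed=0.15): straight line of the TCP; attitude=None keeps the orientation; max_speed is the mean speed in m/s.
- manip.move_j(angles): joint-space move.
- manip.set_gripper(opening, effort=None): opening from 0.0 (shut) to 1.0 (fully open); effort is the grip in N (None keeps the last); returns when the fingers have stopped.
- manip.dwell(seconds).
- manip.inverse_kinematics(position, orientation): joint angles nearest the present ones, or None.
- manip.grab_frame(name): name is "side" or "top" or "wrist"; returns (picture, depth): 400x640x3 uint8, red, green, blue; 400x640 float32, m along the optical axis (not along the pixel's ray), 0 where there is no reading.
- manip.get_calibration(name): a dict with "camera_matrix" (3x3 intrinsics, pixels), "R" (3x3) and "t" (3): a world point X has camera coordinates R X + t. Camera axes: x right, y down, z forward; pixel columns grow to the right and rows downward; lengths in m; the calibration is good to about 2 mm. A picture is of the moment at which its call begins: read the wrist's pose just before it. get_calibration takes no time and is no camera call; for the wrist camera it gives the pose at the moment of the call.
A pose or a line that the arm cannot do raises manip.Unreachable and nothing moves.
- manip.sign_off(): hands the job in; it is judged then, once.
Trained networks look in the newest picture that a camera, given by its name, has taken for a name from the list of things; names that differ only in an ending like _2 or _b are one class to them, and where a whole thing is asked for, a point or a joint stands for the part that bears it (a point fixed in the world has none). Each returns a list of dicts, best first, with "confidence" (0 to 1); they miss things now and then, are a little off and sometimes report something else, mostly with a low value. They report only what shows in the picture. A call takes as long as a camera call.
- manip.look_for(camera, name): "at" ([x, y, z] in m, in world coordinates, good to about 4 mm: the middle of the surface that is visible of it).
Readings, each from a call of its own:
- manip.current_time(): time.
- manip.current_qpos(): joint angles.
- manip.current_joint_vel(): joint speeds.
- manip.current_joint_torque(): joint torques, N m.
- manip.current_ee_pos(): TCP position.
- manip.current_tcp_rot(): TCP orientation.
- manip.current_force(): force on the tool from outside, world axes, zero at the start.
- manip.current_ft_torque(): the same for the moment, N m.
- manip.current_grip_width(): opening from 0.0 (shut) to 1.0 (fully open).
- manip.current_grip_force(): force on a finger pad.
Only numpy, scipy, OpenCV 4.12 (cv2) and the standard library are available. Lean on these libraries where they do the work, as an engineer would, in place of code of your own. Each camera call takes 0.05 s, during which the arm holds its last target. There are 200 camera calls.

TASK

Take the longer of the two steel followers by its shaft, push it nose first about halfway into the upper end of the inclined lock barrel and let go. Then take it again further back, by the handle behind its collar, push it fully home until the collar sits against the barrel, so that the brass plug is driven out into the trough, and let go. Leave the shorter follower, the padlock and the tin where they are.

Things in the scene. Friction and masses are not known exactly. Their poses are not given: they have to be found in the camera images.
- long_follower: the longer steel follower: loose round rod, 186 mm overall, 0.16 kg. Origin on its axis, +x along the axis to the nose. Shaft 18 mm diameter, x -38 to +97 mm (last 10 mm tapers to 10 mm diameter); collar 34 mm diameter, x -44 to -38; ribbed handle 16 mm diameter, x -89 to -44; balances near x 2. y and z axes turn with roll. Starts lying level on its rest, nose to the robot's left
- long_follower_nose (a point): centre of the nose face of the long follower, 97 mm ahead of its origin along its +x
- short_follower: the shorter follower, not to be used: same shape, origin and sections, but its shaft ends at x = +57 mm (146 mm overall). Stays on its own rest
- rest_long: fixed wooden rest of the long follower, plate 100 x 50 x 8 mm; origin under the plate on the worktop, +x the way the nose points (world +y within 20 degrees). Two notched uprights 6 mm thick, 48 mm high, at x = -31 and +35 mm, 60 mm clear between. The follower lies along x, axis 49 mm above the worktop, its origin within 2 mm of x = 0. An equal rest, 85 to 140 mm beside it, nearer or farther, holds the short one
- barrel: fixed aluminium tube, 40 mm outer diameter, 130 mm long, through bore 21 mm diameter, inclined 30 degrees below level. Origin: centre of the upper mouth, 155 mm above the worktop; +x along the bore, inward and down, heading to world +y within 20 degrees; +y level; +z square to the bore, upward. Two 46 mm clamp bands at x 38-52 and 105-119 mm. Open trough below the lower end, to x 207 mm
- fixture: fixed steel bench fixture that carries the barrel; origin on the worktop straight below the barrel's mouth, +x level along the bore's heading. Base plate 205 x 90 x 12 mm from x = 5 to 210 mm with three posts under the barrel and trough, the first at x = 20 to 38 mm; nothing stands in front of the mouth
- plug (a joint): travel of the brass plug along the bore (m). Plug 20 mm diameter, 70 mm long, with a 27 mm head at its lower end; at 0 its upper face lies 60 mm inside the mouth. Stays where it is left; needs a push of about 7 N to move. With the follower home it is out by about 75 mm; its own stop is at 82 mm, out of the follower's reach
- padlock: brass padlock 18 x 45 x 70 mm standing beyond the fixture; origin at the centre of its underside. To be left alone
- pin_tin: round tin 70 mm across and 24 mm high, on the worktop beyond the rest; origin at the centre of its underside. To be left alone

How it is judged:
By the outcome, as a careful person would: the job done as asked, in the order asked, and still so for the second after the job is handed in, with the robot touching nothing.
It also fails if it takes over 54 s, if anything falls off the work surface, if the arm or the gripper's body presses on something with over 40 N, if the wrist force passes 120 N, or if a joint passes its speed limit or range.

## Working session

There is one attempt and no reset: what is moved stays moved. The work goes in short steps, each a Python script; the robot and the scene stay as the last script left them, time stands still between calls to the robot, and variables do not carry over. Pictures are saved under pics/ and viewed, at most 10 in all, crops included, and the job is handed in when it is done.

```bash
mkdir -p pics; ls
python3 - <<'E'
from bench import manip
import cv2,numpy as np
for c in("top","side"):
    p,d=manip.grab_frame(c); cv2.imwrite(f"pics/{c}0.png",p[:,:,::-1]); np.savez(f"{c}0.npz",p=p,d=d,**manip.get_calibration(c))
    print(c,manip.get_calibration(c))
    for n in("long_follower","long_follower_nose","short_follower","rest_long","barrel","fixture","plug","padlock","pin_tin"):
        print(n,[(np.round(r["at"],3).tolist(),round(r["confidence"],2)) for r in manip.look_for(c,n)][:3])
print(manip.current_time())
E
```

```text
pics
top {'camera_matrix': array([[503.28918278,   0.        , 314.60178921],
       [  0.        , 503.28918278, 195.2086599 ],
       [  0.        ,   0.        ,   1.        ]]), 'R': array([[ 0.00552894, -0.99987205,  0.01501078],
       [-0.99015604, -0.00757343, -0.13976285],
       [ 0.13985865, -0.01409028, -0.99007122]]), 't': array([0.22447621, 0.57921919, 0.91589899])}
long_follower [([0.442, 0.079, 0.055], 0.78), ([0.682, 0.298, 0.037], 0.21)]
long_follower_nose [([0.442, 0.077, 0.057], 0.83)]
short_follower [([0.543, 0.053, 0.06], 0.89)]
rest_long [([0.448, 0.085, 0.004], 0.69)]
barrel [([0.482, 0.374, 0.132], 0.79)]
fixture [([0.474, 0.391, 0.014], 0.64), ([0.543, 0.054, 0.061], 0.29)]
plug []
padlock [([0.683, 0.299, 0.036], 0.74)]
pin_tin [([0.669, 0.116, 0.024], 0.76), ([0.48, 0.37, 0.134], 0.73), ([0.543, 0.052, 0.059], 0.71)]
side {'camera_matrix': array([[361.86292039,   0.        , 313.62789597],
       [  0.        , 361.86292039, 199.6614712 ],
       [  0.        ,   0.        ,   1.        ]]), 'R': array([[-0.92915182, -0.3692569 ,  0.01806223],
       [-0.25705513,  0.61016366, -0.74941509],
       [ 0.26570578, -0.70096338, -0.66185405]]), 't': array([0.60752038, 0.08441713, 0.9285917 ])}
long_follower [([0.44, 0.087, 0.056], 0.62)]
long_follower_nose [([0.443, 0.087, 0.058], 0.81)]
short_follower [([0.542, 0.054, 0.056], 0.73)]
rest_long [([0.439, 0.088, 0.058], 0.68), ([0.428, 0.11, 0.009], 0.57)]
barrel [([0.478, 0.397, 0.117], 0.95)]
fixture [([0.471, 0.419, 0.013], 0.68)]
plug [([0.475, 0.414, 0.098], 0.38)]
padlock [([0.679, 0.313, 0.036], 0.61)]
pin_tin [([0.667, 0.123, 0.023], 0.66)]
1.0
```

View pics/top0.png

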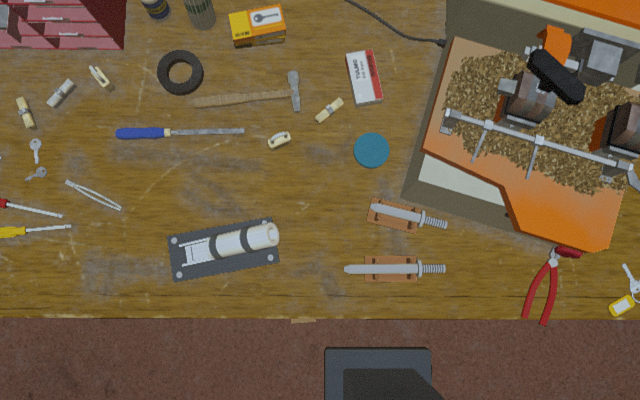

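View pics/side0.png

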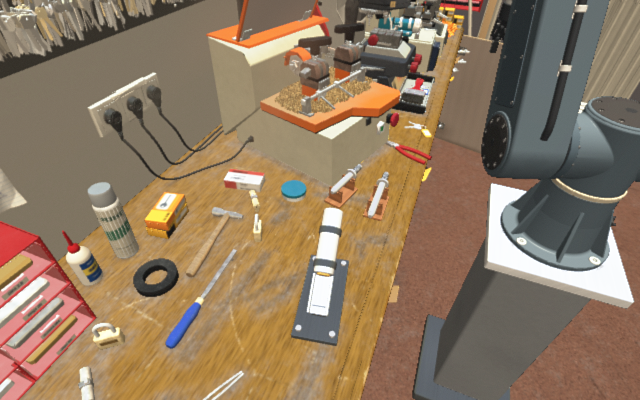

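The long follower (top view 345–445, 269; nose left) lies nearer the robot than the short one. The barrel mouth is at about (270, 235) and heads left. The tall key machine is off to the right. Next I fit both axes from the depth data.

```bash
cat > fit.py <<'E'
import numpy as np
from scipy.optimize import least_squares
def cloud(c,tag="0"):
    f=np.load(f"{c}{tag}.npz"); d=f["d"]; v,u=np.nonzero(d>0); z=d[v,u]; K=f["camera_matrix"]
    P=np.c_[(u-K[0,2])*z/K[0,0],(v-K[1,2])*z/K[1,1],z]
    return (P-f["t"])@f["R"], f["p"][v,u]
E
python3 - <<'E'
from fit import *
s30,c30=.5,np.sqrt(.75)
for cs in (["top"],["side"],["top","side"]):
    X=np.vstack([cloud(c)[0] for c in cs])
    # rod
    m=(abs(X[:,0]-.442)<.03)&(X[:,1]>-.02)&(X[:,1]<.19)&(X[:,2]>.046)&(X[:,2]<.075); Q=X[m]
    def rod(p,Q=Q):
        h=p[1]; a=np.array([-np.sin(h),np.cos(h),0]); o=np.array([p[0],.08,p[2]]); w=Q-o
        return np.linalg.norm(w-np.outer(w@a,a),axis=1)
    f=lambda p:rod(p)-.009
    r=least_squares(f,[.442,0,.049],loss="soft_l1",f_scale=.001)
    h=r.x[1]; a=np.array([-np.sin(h),np.cos(h),0]); t=(Q-[r.x[0],.08,0])@a; rr=rod(r.x)
    on=rr<.014; col=(rr>.0125)&(rr<.02)
    print(cs,"rod x@y=.08,h,z",r.x.round(4),len(Q),"s range",np.percentile(t[on],[0,1,99,100]).round(4),"collar s",np.percentile(t[col],[0,10,50,90,100]).round(4))
    # barrel
    p=np.array([.49,.32,-.1,.155])
    for it in range(6):
        def ax(p):
            a=np.array([-np.sin(p[2])*c30,np.cos(p[2])*c30,-s30]); w=X-[p[0],p[1],.155]; t=w@a
            return t,np.linalg.norm(w-np.outer(t,a),axis=1)
        t,rr=ax(p); tol=.012 if it<2 else .004
        m=(((t>.004)&(t<.036))|((t>.054)&(t<.103)))&(abs(rr-.02)<tol); Xm=X[m]
        def g(q):
            a=np.array([-np.sin(q[2])*c30,np.cos(q[2])*c30,-s30]); w=Xm-[q[0],q[1],.155]; t=w@a
            return np.linalg.norm(w-np.outer(t,a),axis=1)-.02
        p[:3]=least_squares(g,p[:3],loss="soft_l1",f_scale=.001).x
    t,rr=ax(p); n=(abs(rr-.02)<.003)&(t>-.02)&(t<.15); mouth=(rr<.019)&(abs(t)<.02)
    print("barrel",p[:3].round(4),m.sum(),"rms",np.sqrt(np.mean(g(p[:3])**2)).round(4),"t range",np.percentile(t[n],[0,1,99]).round(4), "face t",np.percentile(t[mouth],[10,50,90]).round(4),mouth.sum())
    bt=(rr>.0215)&(rr<.025)&(t>.02)&(t<.13); print(" bands",np.histogram(t[bt],bins=np.arange(.02,.131,.005))[0])
E
```

```text
['top'] rod x@y=.08,h,z [0.4409 0.0107 0.049 ] 1073 s range [-0.0909 -0.0891  0.092   0.0941] collar s [-0.0463 -0.0451 -0.0403  0.0349  0.0763]
barrel [0.4967 0.2986 0.1908] 913 rms 0.001 t range [-0.0016 -0.0002  0.1411] face t [-0.0003  0.0012  0.0136] 270
 bands [ 0  5  2 56 54 61 21  7  3  5  2  3  1  1  3  4 22 56 52 36  4  1]
['side'] rod x@y=.08,h,z [0.4399 0.0098 0.0487] 376 s range [-0.0925 -0.0899  0.0919  0.0929] collar s [-0.0516 -0.046  -0.0424  0.032   0.0362]
barrel [0.4962 0.2948 0.1931] 782 rms 0.001 t range [0.002  0.0038 0.1469] face t [0.0034 0.0082 0.0186] 28
 bands [ 3  1  3  8 54 44 41  4  4  4  1  3  3  5  3  3  2 37 54 58 10  0]
['top', 'side'] rod x@y=.08,h,z [0.4407 0.0102 0.049 ] 1449 s range [-0.0925 -0.0892  0.092   0.0941] collar s [-0.0516 -0.0453 -0.0409  0.0345  0.0763]
barrel [0.4966 0.2969 0.1927] 1686 rms 0.0013 t range [-0.0003  0.0013  0.1468] face t [0.001  0.0028 0.0144] 306
 bands [  7   9   8  59  96 101  60  12  21  14  11  12   9   9  11   9  16 112
  95  80   9   6]
```

```bash
cat > geo.py <<'E'
import numpy as np
from bench import manip
c30,s30=np.sqrt(.75),.5
H=.0102; O=np.array([.4408,.0777,.049]); AR=np.array([-np.sin(H),np.cos(H),0])
HB=.192; M=np.array([.4965,.2980,.155])
B=np.array([-np.sin(HB)*c30,np.cos(HB)*c30,-s30]); BZ=np.array([-np.sin(HB)*s30,np.cos(HB)*s30,c30]); BY=np.cross(BZ,B)
def tool(x,z): return np.c_[x,np.cross(z,x),z]
def tcp(g,R): return g+.019*R[:,2]     # g: grasp point
def bar(x,z=0.,y=0.): return M+B*x+BZ*z+BY*y
def RB(sg,extra=0.):  # tool for rod along barrel; extra tilt back toward vertical (deg)
    e=np.radians(extra); x=B*np.cos(e)+BZ*np.sin(e); z=-BZ*np.cos(e)+B*np.sin(e)
    return tool(sg*x,z)
def RR(sg): return tool(sg*AR,np.array([0,0,-1.]))
E
python3 - <<'E'
from geo import *
k=manip.get_calibration("wrist"); print("cam in world",-k["R"].T@k["t"],"tcp",manip.current_ee_pos(),manip.current_tcp_rot().round(2).tolist())
for sg in(1,-1):
    print(sg,"pick",manip.inverse_kinematics(tcp(O+.002*AR,RR(sg)),RR(sg)))
    for e in(0,15,30):
        for x in(-.127,-.035,-.102,-.029): print(e,x,np.round(q,2) if (q:=manip.inverse_kinematics(tcp(bar(x),RB(sg,e)),RB(sg,e))) is not None else None)
E
```

```text
cam in world [ 0.2917877  -0.47379406  0.3741514 ] tcp [ 0.21663643 -0.5055246   0.23129201] [[0.92, 0.39, -0.0], [0.39, -0.92, 0.0], [0.0, -0.0, -1.0]]
1 pick [ 7.48840847e-02  5.13237499e-01  2.04742380e+00 -4.44089210e-16
  5.80931351e-01  6.46840847e-02]
0 -0.127 [ 0.48  0.48  1.62 -0.53  1.25  0.52]
0 -0.035 [ 0.61  0.6   1.56 -0.5   1.25  0.64]
0 -0.102 [ 0.52  0.51  1.61 -0.52  1.25  0.55]
0 -0.029 [ 0.61  0.6   1.56 -0.5   1.25  0.65]
15 -0.127 [ 0.38  0.42  1.65 -0.28  1.13  0.32]
15 -0.035 [ 0.51  0.52  1.62 -0.28  1.1   0.46]
15 -0.102 [ 0.42  0.45  1.65 -0.28  1.12  0.36]
15 -0.029 [ 0.52  0.53  1.62 -0.28  1.1   0.47]
30 -0.127 [ 0.27  0.39  1.68 -0.    1.07  0.08]
30 -0.035 [ 0.41  0.48  1.67 -0.    0.99  0.22]
30 -0.102 [ 0.31  0.41  1.68 -0.    1.05  0.11]
30 -0.029 [ 0.42  0.48  1.67 -0.    0.99  0.23]
-1 pick None
0 -0.127 [ 0.48  0.48  1.62 -0.53  1.25 -2.62]
0 -0.035 [ 0.61  0.6   1.56 -0.5   1.25 -2.5 ]
0 -0.102 [ 0.52  0.51  1.61 -0.52  1.25 -2.59]
0 -0.029 [ 0.61  0.6   1.56 -0.5   1.25 -2.49]
15 -0.127 [ 0.38  0.42  1.65 -0.28  1.13 -2.82]
15 -0.035 [ 0.51  0.52  1.62 -0.28  1.1  -2.68]
15 -0.102 [ 0.42  0.45  1.65 -0.28  1.12 -2.78]
15 -0.029 [ 0.52  0.53  1.62 -0.28  1.1  -2.67]
30 -0.127 None
30 -0.035 None
30 -0.102 None
30 -0.029 None
```

Run:
```python
from geo import *; from fit import cloud
X=cloud("top")[0]
for y in np.arange(-.5,0.1,.1):
    print(round(y,1),[round(float(X[m,2].max()),2) if (m:=(abs(X[:,1]-y-.05)<.05)&(abs(X[:,0]-x)<.025)).any() else None for x in np.arange(.3,.75,.05)])
T=lambda:round(manip.current_time(),2)
d=np.array([0,0,-1.])
R1=RR(1)
manip.set_gripper(.6,80); print(T())
Rm=tool(np.array([np.cos(.6),np.sin(.6),0]),d)
manip.move_ptp([.25,-.24,.30],Rm); print(T())
p=tcp(O+.002*AR,R1); manip.move_ptp(p+[0,0,.1],R1); print(T())
manip.move_l(p,max_speed=.12); print(T(),manip.current_ee_pos()-p)
manip.set_gripper(0,80); print(T(),manip.current_grip_width(),manip.current_grip_force(),manip.current_force())
manip.move_l(p+[0,0,.17],max_speed=.2)
print(T(),manip.current_grip_width(),manip.current_force())
```

```text
-0.5 [None, 0.0, 0.01, 0.0, 0.0, 0.01, 0.01, 0.0, None]
-0.4 [None, 0.01, 0.01, 0.01, 0.01, 0.01, 0.0, None, None]
-0.3 [None, 0.02, 0.02, 0.2, 0.2, 0.25, 0.3, 0.31, 0.3]
-0.2 [None, 0.02, 0.02, 0.2, 0.2, 0.21, 0.25, 0.37, 0.36]
-0.1 [None, 0.0, 0.01, 0.06, 0.2, 0.2, 0.23, 0.37, 0.37]
-0.0 [None, 0.01, 0.05, 0.07, 0.06, 0.17, 0.2, 0.25, 0.25]
1.43
2.51
4.03
5.01 [ 4.21809329e-04 -5.24693063e-05  5.46684023e-04]
5.42 0.1824543227827501 77.85972476005554 [-1.71890469e-01  2.61119723e-04  6.86521916e+00]
6.42 0.17982125329190535 [ 0.82020606  0.38440299 -1.67683556]
```

```bash
python3 - <<'E'
from geo import *
import cv2
R=RB(1)
manip.move_ptp(tcp(bar(-.125),R),R); print(manip.current_time(),manip.current_ee_pos()-tcp(bar(-.125),R))
for c in("top","side"):
    p,d=manip.grab_frame(c); k=manip.get_calibration(c); np.savez(f"{c}1.npz",p=p,d=d,**k)
    print([(np.round(r["at"],3).tolist(),round(r["confidence"],2)) for r in manip.look_for(c,"long_follower_nose")][:2], bar(-.03))
    q=k["camera_matrix"]@(k["R"]@M+k["t"]); u,v=(q[:2]/q[2]).astype(int); print(u,v)
    im=p[max(v-75,0):v+75,u-100:u+100,::-1]; cv2.imwrite(f"pics/{c}1.png",cv2.resize(im,None,fx=3.5,fy=3.5,interpolation=cv2.INTER_CUBIC))
E
python3 - <<'E'
from geo import *; from fit import cloud,least_squares
for c in("top","side"):
    X=cloud(c,"1")[0]; w=X-M; L=np.c_[w@B,w@BY,w@BZ]
    m=(L[:,0]>-.105)&(L[:,0]<-.02)&(abs(L[:,1])<.018)&(abs(L[:,2])<.02); Q=L[m]
    s=Q[(Q[:,0]<-.042)&(Q[:,0]>-.105)]
    f=lambda p:np.hypot(s[:,1]-p[0]-p[1]*(s[:,0]+.04),s[:,2]-p[2]-p[3]*(s[:,0]+.04))-.009
    r=least_squares(f,[0,0,0,0],loss="soft_l1",f_scale=.0007); print(c,len(s),"at nose y,slope,z,slope",r.x.round(4),"nose x",np.percentile(Q[:,0],[97,99,100]).round(4), np.sqrt(np.mean(r.fun**2)).round(4))
    b=L[(L[:,0]>.003)&(L[:,0]<.036)&(abs(np.hypot(L[:,1],L[:,2])-.02)<.004)]
    f=lambda p:np.hypot(b[:,1]-p[0],b[:,2]-p[1])-.02
    r=least_squares(f,[0,0],loss="soft_l1",f_scale=.0007); print(" barrel off",r.x.round(4),len(b))
E
```

```text
7.0333 [-0.00070102  0.000824   -0.00186685]
[([0.523, 0.159, 0.246], 0.78)] [0.50145771 0.27249665 0.17      ]
273 233
[] [0.50145771 0.27249665 0.17      ]
332 210Traceback (most recent call last):
  File "<stdin>", line 7, in <module>
    return _quantile_unchecked(
        a, q, axis, out, overwrite_input, method, keepdims, weights)
    return _ureduce(a,
                    func=_quantile_ureduce_func,
    ...<5 lines>...
                    overwrite_input=overwrite_input,
                    method=method)
    r = func(a, **kwargs)
    result = _quantile(arr,
                       quantiles=q,
    ...<2 lines>...
                       out=out,
                       weights=wgt)
    slices_having_nans = np.isnan(arr[-1, ...])
                                  ~~~^^^^^^^^^
IndexError: index -1 is out of bounds for axis 0 with size 0
```

View pics/side1.png

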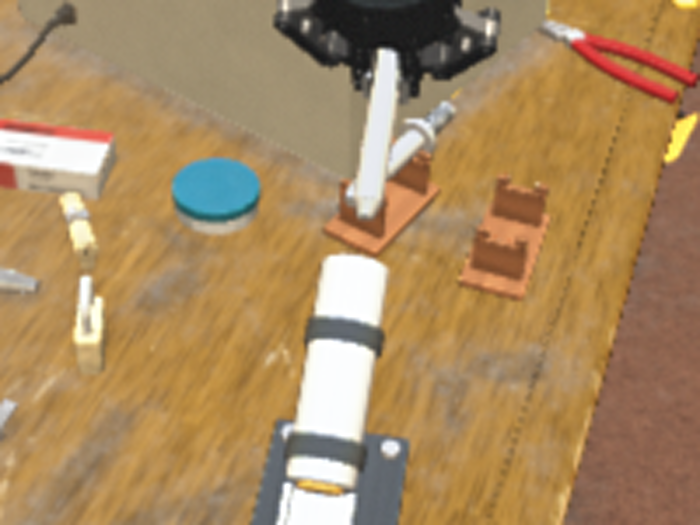

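View pics/top1.png

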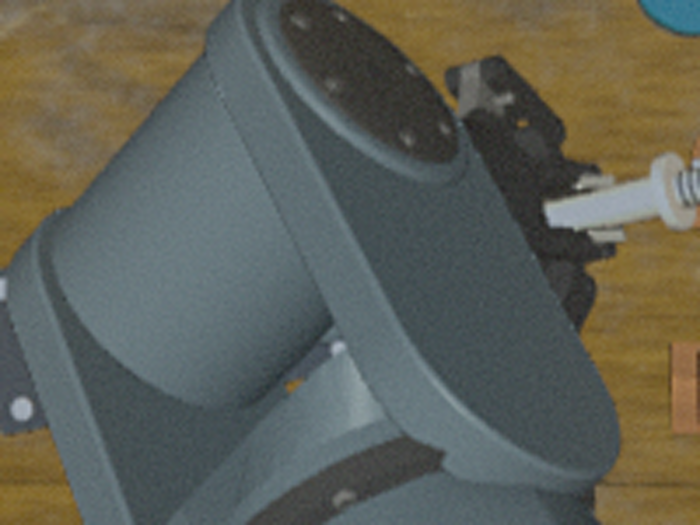

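The side view shows the follower held with its nose (crop 365, 210) just above the mouth (357, 262). In the top view the arm hides the nose, so I fit the rod from the side and wrist cameras.

```bash
cat > chk.py <<'E'
from geo import *; from fit import cloud,least_squares
def chk(c,tag,lo,hi,zr=.03):
    X=cloud(c,tag)[0]; w=X-M; L=np.c_[w@B,w@BY,w@BZ]
    s=L[(L[:,0]>lo)&(L[:,0]<hi)&(abs(L[:,1])<.02)&(abs(L[:,2])<zr)]
    if len(s)>20:
        x0=-.03
        f=lambda p:np.hypot(s[:,1]-p[0]-p[1]*(s[:,0]-x0),s[:,2]-p[2]-p[3]*(s[:,0]-x0))-.009
        r=least_squares(f,[0,0,0,0],loss="soft_l1",f_scale=.0007); print(c,len(s),"@x=-.03 y,slope,z,slope",r.x.round(4),"x rng",np.percentile(s[:,0],[0,3,97,100]).round(4),np.median(abs(r.fun)).round(4))
    else: print(c,len(s),np.histogram(L[abs(L[:,1])<.03][:,0],bins=np.arange(-.16,.05,.02))[0])
    b=L[(L[:,0]>.003)&(L[:,0]<.036)&(abs(np.hypot(L[:,1],L[:,2])-.02)<.005)]
    if len(b)>20:
        f=lambda p:np.hypot(b[:,1]-p[0],b[:,2]-p[1])-.02
        r=least_squares(f,[0,0],loss="soft_l1",f_scale=.0007); print(" barrel off",r.x.round(4),len(b))
E
python3 - <<'E'
from chk import *; import cv2
print(manip.current_ee_pos()-tcp(bar(-.125),RB(1)), (RB(1).T@manip.current_tcp_rot()).round(4).tolist())
k=manip.get_calibration("wrist"); p,d=manip.grab_frame("wrist"); np.savez("wrist1.npz",p=p,d=d,**k); cv2.imwrite("pics/wrist1.png",p[:,:,::-1])
for c in("side","wrist"): chk(c,"1",-.10,-.02)
E
```

```text
[-7.66628285e-05 -1.21160980e-03  5.26086565e-05] [[1.0, -0.0015, 0.0004], [0.0015, 1.0, -0.0012], [-0.0004, 0.0012, 1.0]]
side 256 @x=-.03 y,slope,z,slope [ 0.0018 -0.0019 -0.0037 -0.0166] x rng [-0.0998 -0.0975 -0.0338 -0.0318] 0.0008
 barrel off [ 0.001  -0.0016] 305
wrist 6201 @x=-.03 y,slope,z,slope [ 0.0002  0.0011 -0.0022 -0.0179] x rng [-0.1    -0.0974 -0.0352 -0.0323] 0.0004
```

View pics/wrist1.png

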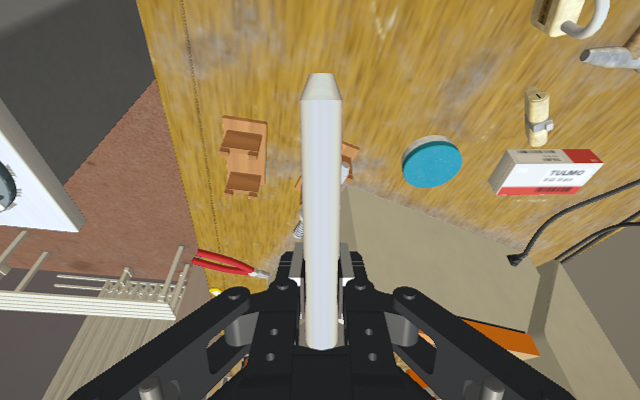

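Run:
```python
from geo import *
R=RB(1,1.0); f0=None
for nose in(-.030,-.012,.004,.02,.04,.055,.060,.065):
    g=-.125+(nose+.032)
    p=tcp(bar(g,.0006,-.0005),R); manip.move_l(p,R,max_speed=.05)
    F=manip.current_force(); f0=F if f0 is None else f0; dF=F-f0
    print(nose,round(manip.current_time(),2),"F b,y,z",np.round([dF@B,dF@BY,dF@BZ],1),"err",np.round((manip.current_ee_pos()-p)@np.c_[B,BY,BZ]*1000,1))
    if np.linalg.norm(dF)>25: print("stop");break
```

```text
-0.03 7.53 F b,y,z [0. 0. 0.] err [-0.5 -0.   0. ]
-0.012 8.04 F b,y,z [ 0.2  1.8 -0.4] err [ 0.3  0.1 -0.1]
0.004 8.51 F b,y,z [ 0.1  0.4 -0.5] err [ 0.2  0.  -0.1]
0.02 8.97 F b,y,z [-0.4  1.2  0.3] err [ 0.3  0.1 -0. ]
0.04 9.53 F b,y,z [-0.5  2.1 -0.3] err [ 0.2  0.  -0. ]
0.055 9.97 F b,y,z [-0.1  1.3 -0.7] err [ 0.3  0.1 -0.1]
0.06 10.22 F b,y,z [-0.1  0.9  0.8] err [ 0.2 -0.   0. ]
0.065 10.47 F b,y,z [-1.5  0.8 -0.2] err [-0. -0. -0.]
```

Run:
```python
from geo import *
import cv2
p,d=manip.grab_frame("side"); cv2.imwrite("pics/side2.png",cv2.resize(p[120:300,232:432,::-1],None,fx=3.2,fy=3.2,interpolation=cv2.INTER_CUBIC))
```

```text
(no output)
```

View pics/side2.png

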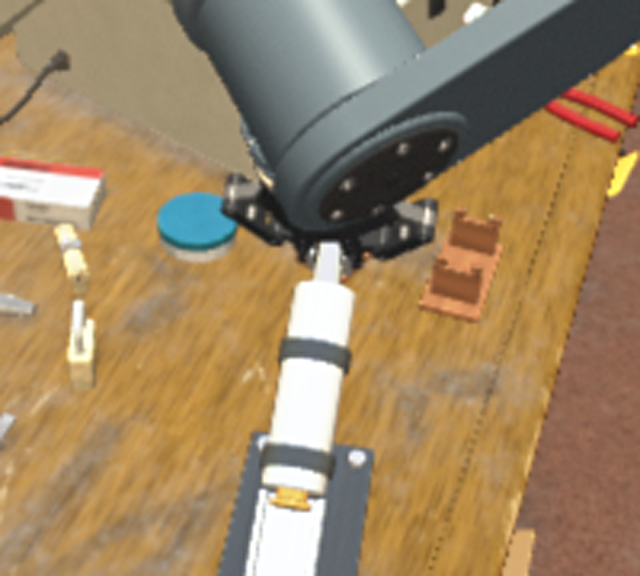

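The nose is in the bore: the shaft shows entering the mouth at (325, 285), and the plug's head has just moved. I release, back off along the tool axis, and measure the handle.

Run:
```python
from chk import *; import cv2
R=RB(1,0)
manip.set_gripper(.55); 
p=manip.current_ee_pos(); manip.move_l(p+BZ*.09,max_speed=.2)
manip.move_l(tcp(bar(-.20,.10),R),R,max_speed=.25)
manip.dwell(.2); print(manip.current_time())
for c in("side","top","wrist"):
    k=manip.get_calibration(c); p,d=manip.grab_frame(c); np.savez(f"{c}3.npz",p=p,d=d,**k); cv2.imwrite(f"pics/{c}3.png",p[:,:,::-1])
    try: chk(c,"3",-.065,-.003)
    except Exception as e: print(c,e)
    X=cloud(c,"3")[0]; w=X-M; L=np.c_[w@B,w@BY,w@BZ]
    m=(abs(L[:,1])<.022)&(abs(L[:,2]+.005)<.03)&(L[:,0]<-.003)&(L[:,0]>-.15); Q=L[m]
    for a in np.arange(-.135,0,.008):
        q=Q[(Q[:,0]>=a)&(Q[:,0]<a+.008)]
        if len(q)>4: print(round(a,3),len(q),"y",np.percentile(q[:,1],[3,97]).round(4),"z",np.percentile(q[:,2],[3,97]).round(4))
```

```text
12.575
side 226 @x=-.03 y,slope,z,slope [ 0.0008  0.006  -0.0049  0.0559] x rng [-0.065  -0.063  -0.0068 -0.0048] 0.0006
 barrel off [ 0.001  -0.0015] 304
-0.119 24 y [-0.0059  0.0077] z [-0.0066  0.0007]
-0.111 23 y [-0.0064  0.0086] z [-0.0072 -0.0006]
-0.103 26 y [-0.0054  0.008 ] z [-0.0062 -0.0003]
-0.095 25 y [-0.0066  0.0088] z [-0.0078  0.0004]
-0.087 18 y [-0.0056  0.0076] z [-0.0059  0.0004]
-0.079 43 y [-0.0137  0.0155] z [-0.001   0.0102]
-0.071 60 y [-0.0125  0.0146] z [-0.0146  0.0054]
-0.063 31 y [-0.0075  0.0095] z [-0.0052  0.0039]
-0.055 28 y [-0.0068  0.009 ] z [-0.0041  0.004 ]
-0.047 30 y [-0.0075  0.0096] z [-0.0038  0.0039]
-0.039 29 y [-0.0065  0.0087] z [-0.0012  0.0054]
-0.031 32 y [-0.0073  0.0096] z [-0.0042  0.005 ]
-0.023 29 y [-0.0066  0.0089] z [-0.0009  0.0056]
-0.015 30 y [-0.0069  0.0095] z [-0.0014  0.0065]
-0.007 10 y [-0.0054  0.008 ] z [0.0007 0.0055]
top 0 [1362  473  341  259  218   55    0    0    0    0]
wrist 663 @x=-.03 y,slope,z,slope [-0.0007 -0.0067 -0.0035  0.0645] x rng [-0.065  -0.0646 -0.0506 -0.0491] 0.0004
-0.127 52 y [-0.0078  0.0066] z [-0.0082 -0.0008]
-0.119 230 y [-0.0081  0.0073] z [-0.008  -0.0003]
-0.111 243 y [-0.008   0.0072] z [-0.0073  0.0004]
-0.103 246 y [-0.0079  0.0071] z [-0.0063  0.0011]
-0.095 265 y [-0.0078  0.007 ] z [-0.0054  0.0014]
-0.087 275 y [-0.0084  0.0069] z [-0.0054  0.002 ]
-0.079 662 y [-0.0151  0.0144] z [-0.0088  0.011 ]
-0.071 269 y [-0.0105  0.0112] z [-0.0033  0.0088]
-0.063 360 y [-0.0093  0.008 ] z [-0.0036  0.0047]
-0.055 224 y [-0.0092  0.0079] z [-0.0029  0.0047]
```

View pics/side3.png

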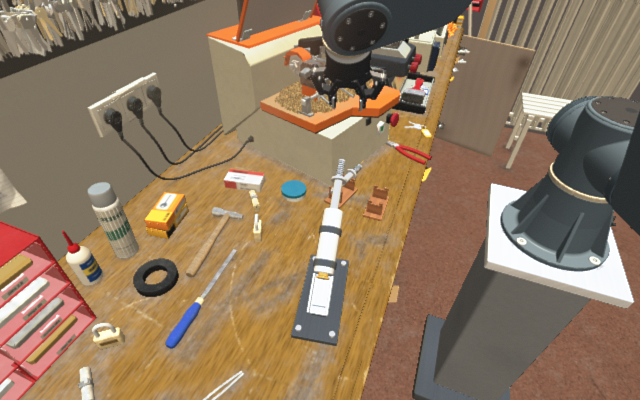

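The collar sits 72–78 mm above the mouth with the handle behind it, sagging about 7 mm as expected. The follower is about halfway in and stays put. Next I regrip by the handle.

Run:
```python
from geo import *
E=lambda p:np.round((manip.current_ee_pos()-p)@np.c_[B,BY,BZ]*1000,1)
R=RB(1,3.4)
manip.move_l(tcp(bar(-.101,.075,-.0004),R),R,max_speed=.2)
p=tcp(bar(-.101,-.0072,-.0004),R); manip.move_l(p,R,max_speed=.12)
print(manip.current_time(),E(p),manip.current_force())
f0=manip.current_force()
manip.set_gripper(0,100); print(manip.current_time(),manip.current_grip_width(),manip.current_grip_force(),(manip.current_force()-f0).round(1))
R=RB(1,0)
p=tcp(bar(-.101,.000,-.0005),R); manip.move_l(p,R,max_speed=.04); f=manip.current_force()-f0; print("lift",np.round([f@B,f@BY,f@BZ],1),E(p))
for x in list(np.arange(-.095,-.039,.008))+list(np.arange(-.037,-.021,.0015)):
    p=tcp(bar(x,0,-.0005),R); manip.move_l(p,R,max_speed=.05)
    f=manip.current_force()-f0; print(round(x,4),round(manip.current_time(),2),np.round([f@B,f@BY,f@BZ],1),E(p))
    if -(f@B)>25 or np.linalg.norm(f)>40: print("stop");break
print(manip.current_grip_width())
```

```text
14.225 [-0.2 -0.4  0.7] [0.00033995 0.13072861 0.23283332]
14.6417 0.1493655774266834 97.51137971878052 [0.3 1.  2.4]
lift [-1.2  0.7 -0.5] [ 0.1 -0.1 -0. ]
-0.095 15.24 [-2.1  0.5  0.1] [-0.1  0.  -0.2]
-0.087 15.55 [-1.4  0.4 -0.1] [ 0.1  0.  -0. ]
-0.079 15.86 [-0.3  0.7 -1. ] [ 0.2 -0.   0. ]
-0.071 16.17 [-1.4 -0.3  0.5] [ 0.2 -0.   0. ]
-0.063 16.48 [-0.8  0.1  1.1] [ 0.2 -0.   0.1]
-0.055 16.78 [-0.7  0.3  1.4] [ 0.1 -0.   0.1]
-0.047 17.09 [-2.3 -0.4  2.8] [ 0.1 -0.1  0.1]
-0.037 17.44 [-2.6 -0.7  2.6] [ 0.1 -0.1  0.1]
-0.0355 17.69 [-6.   0.6  2.8] [-0.4 -0.1  0.1]
-0.034 17.94 [-6.1  0.2  4.1] [-0.6 -0.1  0.2]
-0.0325 18.19 [-8.3  0.3  2.8] [-0.6 -0.1  0.2]
-0.031 18.44 [-9.6  0.8  3.2] [-1.1 -0.1  0.2]
-0.0295 18.69 [-19.3   2.6   3.7] [-2.6 -0.1  0.2]
-0.028 18.94 [-29.5   3.    4.6] [-4.  -0.1  0.2]
stop
0.15087859970254414
```

Force climbs while the TCP stalls at x ≈ −0.032, just where the collar should seat. I release, retreat and verify.

Run:
```python
from geo import *; from fit import cloud; import cv2
manip.set_gripper(.6)
p=manip.current_ee_pos(); manip.move_l(p+BZ*.10,max_speed=.2); manip.move_l(tcp(bar(-.22,.12),RB(1)),RB(1),max_speed=.25)
manip.dwell(.3); print(manip.current_time(),manip.current_force())
for c in("side","wrist"):
    k=manip.get_calibration(c); p,d=manip.grab_frame(c); np.savez(f"{c}4.npz",p=p,d=d,**k)
    if c=="side": cv2.imwrite("pics/side4.png",cv2.resize(p[120:320,232:432,::-1],None,fx=3,fy=3,interpolation=cv2.INTER_CUBIC))
    X=cloud(c,"4")[0]; w=X-M; L=np.c_[w@B,w@BY,w@BZ]
    Q=L[(abs(L[:,1])<.03)&(abs(L[:,2])<.03)]
    for a in np.arange(-.06,.012,.003):
        q=Q[(Q[:,0]>=a)&(Q[:,0]<a+.003)]
        if len(q)>4: print(c,round(a,3),len(q),"y",np.percentile(q[:,1],[3,97]).round(4),"zmax",q[:,2].max().round(4))
```

```text
21.2667 [-0.39953955  0.80204358  0.22741728]
side -0.051 10 y [-0.0058  0.0078] zmax 0.0062
side -0.048 11 y [-0.0053  0.0081] zmax 0.0073
side -0.045 9 y [-0.0073  0.0066] zmax 0.0059
side -0.042 11 y [-0.005   0.0076] zmax 0.0058
side -0.039 11 y [-0.0066  0.0076] zmax 0.0071
side -0.036 10 y [-0.0036  0.0086] zmax 0.0063
side -0.033 12 y [-0.0059  0.0061] zmax 0.0065
side -0.03 7 y [-0.0049  0.0074] zmax 0.0052
side -0.027 9 y [-0.0044  0.0073] zmax 0.0067
side -0.024 15 y [-0.0066  0.0082] zmax 0.0061
side -0.021 8 y [-0.0056  0.0086] zmax 0.0063
side -0.018 9 y [-0.0051  0.0065] zmax 0.0068
side -0.015 12 y [-0.0046  0.0075] zmax 0.0065
side -0.012 8 y [-0.0063  0.0069] zmax 0.0065
side -0.006 27 y [-0.0121  0.0171] zmax 0.0163
side -0.003 7 y [-0.0139  0.0131] zmax 0.0185
side 0.0 28 y [-0.0152  0.0184] zmax 0.0195
side 0.003 29 y [-0.0172  0.0204] zmax 0.0196
side 0.006 25 y [-0.0161  0.0195] zmax 0.0198
side 0.009 29 y [-0.016   0.0176] zmax 0.0206
```

View pics/side4.png

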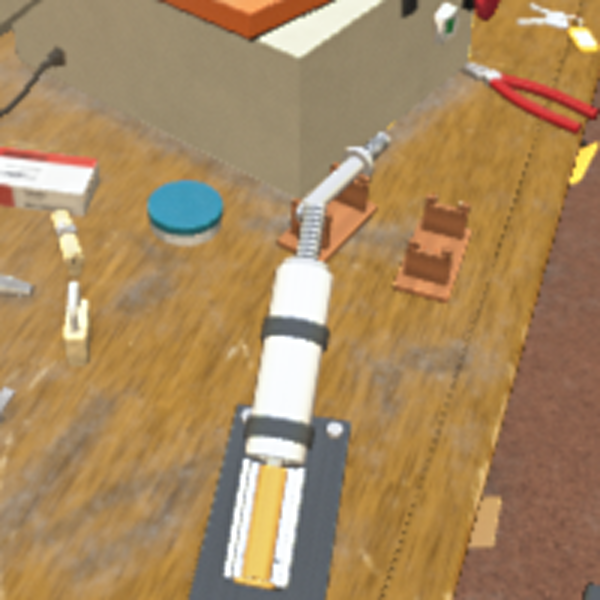

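The collar is flush on the mouth at (300, 265), the plug lies out in the trough at (265, 525), and the short follower and tin have not moved.

```bash
python3 -c "
from bench import manip
print(manip.sign_off())"
```

```text
the job is handed in; nothing more can be done
None
```

The long follower went in about halfway and was released, then was regripped by its handle and pushed home: its collar sits against the barrel and the brass plug lies out in the trough; the short follower, padlock and tin were not touched, and the job was handed in at about 21 s on the robot's clock.

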